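# Set up the screen press: carrier on its pins, screen held up for flooding

### The arm

A 6-joint arm with a two-finger parallel gripper is mounted at the origin on a cart in front of the work surface, level with it; the furniture and walls round the work are solid. World frame = base frame: x ahead of the robot, y to its left, z up, the work surface at z = 0. Lengths are in mm, angles in degrees, forces in N, time in s.
With the tool pointing down it reaches from about 250 to 800 mm from the base axis. Payload 3.9 kg.
Tool frame: the origin (TCP) lies midway between the tips of the shut fingers; the grasp point (between the pads) lies 19 mm behind it; z points along the fingers, y is the direction in which the jaws open and shut (so a half turn about z gives the same grasp; the last joint's range is limited). The gripper opens to 85 mm and grips with 20 to 120 N. Pads are 22 mm wide; open, the fingers measure 114 mm over their backs; the gripper's body (76 mm by 85 mm) begins 54 mm behind the grasp point. The pads swing forward as they close: fully open they stand 13 mm farther back than shut.
Start: joints at [70.646, 14.897, -7.913, 67.191, 0, 90], TCP at [173.987, 495.322, 231.304] pointing down, gripper open.
Joint ranges: [-159.42, 159.42], [-47.68, 98.78], [-73.54, 78.23], [-108.79, 121.32], [-90, 84.71], [-180, 180]. Speed limits (degrees/s): [147.25, 147.25, 180, 180, 180, 180].

### API

Orientations are given as [roll, pitch, yaw] about the fixed x, y, z axes, in that order (R = Rz(yaw) Ry(pitch) Rx(roll)).
In Python, from bench import status, optics, order gives the robot as it stands.
- The arm moves only by the shell command python3 -m pendant 'ROWS' [OPENING] [FORCE]. ROWS is JSON, a list of rows, each an object of numbers: "dx", "dy", "dz": the shift along the tool's x, y, z in mm; "spin": the turn about the tool's z in degrees. A call has exactly 5 rows; each row shifts and turns the commanded pose from where the row before left it, along the tool's axes as they then stand; what a row does not reach is not made up. A row lasts 1/12 s, in which the tool goes at most 41.7 mm and 7.16 degrees, less where a joint would pass 70% of its speed; a pose out of reach is approached as far as the arm can. A call with a gripper value outside its range is refused whole. OPENING is the closure in counts, from 0 (fully open) to 255 (shut), set as the call begins (- or left out, the last holds). The fingers move at their own pace and stop on an object; FORCE is the grip in N (left out, the last holds). Time passes only in rows, so rows that do not move let the fingers close, or fill a call up. It gives the time, the measured TCP pose, the force and the opening at its end, in the units of the state.
- status.observe(): the state, without advancing time (a new reading comes with each control period).
- optics.read_camera(name): name is "scene" or "side" or "wrist"; returns (picture, depth): 384x512x3 uint8, red, green, blue; 384x512 float32, mm along the optical axis (not along the pixel's ray), 0 where there is no reading.
- optics.get_calibration(name): a dict with "K" (3x3 intrinsics, pixels), "k1" (the pictures are not rectified: a ray, as slopes to the right and down, at radius r is drawn at 1 + k1 r^2 times it, then the intrinsics apply), "world_from_camera" (4x4, takes a point from camera to world coordinates). Camera axes: x right, y down, z forward; pixel columns grow to the right and rows downward; lengths in mm; the calibration is good to about 2 mm. A picture is of the moment at which its call begins: read the wrist's pose just before it. get_calibration takes no time and is no camera call; for the wrist camera it gives the pose at the moment of the call.
- order.finish_job(): hands the job in, once; it reports no verdict.
The state is a dict: "time_s": time; "joints": joint angles; "joint_velocities": joint speeds; "joint_efforts": joint torques, N m; "tcp_pos": TCP position; "ee_rot": TCP orientation; "contact_force": force on the tool from outside, world axes, zero at the start; "torque": the same for the moment, N m; "finger_gap": finger opening in mm.
Only numpy, scipy, OpenCV 4.12 (cv2) and the standard library are available. Lean on these libraries where they do the work, as an engineer would, in place of code of your own. Each camera call takes 0.05 s, during which the arm holds its last target. There are 200 camera calls.

### The job

Get the small card-printing press ready for the flood stroke: lower the loaded card carrier over the two locating pins of the press until it lies flush on the bed, and let go of it. Then take hold of the screen frame, which leans back on its stops, swing it forward and hold it steady with its mesh 30 degrees above the closed position, never letting the screen close on the card; it would fall shut by itself, so the program finishes while still holding it there. Leave everything else on the counter where it is.

Things in the scene. Friction and masses are not known exactly. Their poses are not given: they have to be found in the camera images.
- press: small hinged screen-printing press, fixed to the counter: grey base 244 x 156 mm, 20 mm high. Origin: on the counter under the bed's centre; z up; +x points from the bed to the hinge side, y runs along the hinge. Base from x = -104 to +140 mm. Hinge cheeks 62 mm high at x = 85, y = +-61 mm; stop posts 110 mm high at x = 125, y = +-49 mm.
- bed (a point): centre of the bed's top, 30 mm above the counter. The bed is a raised rail 128 mm (press x) x 40 mm (press y), 10 mm above the base, so a carrier overhangs it 10 mm on each side. Two steel locating pins stand on it at press x = -51 and +51 mm, y = 0: 8 mm in diameter, 10 mm high, the upper 5 mm tapering to 3 mm.
- carrier: card carrier: aluminium plate 124 (its x) x 60 (its y) x 12 mm, 0.25 kg, with a white card 85 x 55 mm on top, loose on the counter. Two through holes 10 mm in diameter at its x = -51 and +51 mm, y = 0; it may go on the pins either way round. Origin: centre of its underside; z up. Grip it across its 60 mm width, coming from high above: a shop scale stands at its left.
- screen (a joint): angle (rad) of the screen frame about the hinge line: 0 closed (flat on the card of a seated carrier), growing as its front rises, 1.745 leaning back on the stops, where it starts and stays. Below 1.57 it falls shut unless held; 30 degrees is 0.524. Aluminium frame with mesh, 108 mm wide, reaching 168 mm from the hinge, 14 mm thick, about 0.5 kg.
- hinge (a point): middle of the hinge line, 50 mm above the counter, at x = 85 mm, y = 0 in press axes; the hinge line runs along press y.
- grip (a point): centre of the screen's grip: black round bar 22 mm in diameter, 40 mm long, parallel to the hinge line, on a 9 mm stem in the middle of the frame's front bar, 203 mm from the hinge line, in line with the frame: straight above the hinge at 90 degrees, toward press -x when closed. Pinch its two ends, fingers closing along the hinge line; it may turn between them.
- squeegee: printing squeegee lying flat: wooden grip 30 x 90 x 20 mm with a rubber blade along one side; a bystander, to be left alone. Origin: centre of its underside.
- card_stack: stack of white cards, 55 x 85 x 14 mm; a bystander, to be left alone. Origin: centre of its underside.
- tape_roll: roll of packing tape lying flat, 88 mm across, 24 mm high; a bystander, to be left alone. Origin: centre of its underside.
- ribbon_brown: spool of ribbon standing on its flange, 60 mm across, 28 mm high; a bystander, to be left alone. Origin: centre of its underside.
- date_stamp: date stamp with upright wooden grip, 26 x 55 x 71 mm; a bystander, to be left alone. Origin: centre of its underside.
- gift_a: open, empty gift box bottom, 66 x 100 x 35 mm; a bystander, to be left alone. Origin: centre of its underside.
- marker: black marker pen lying on the counter, 130 x 13 x 13 mm; a bystander, to be left alone. Origin: centre of its underside.
There are look-alikes about, which are no part of the job. What is shaped like the carrier but turquoise is not meant.

How it is judged (in metres and radians):
On the way:
1. the carrier lies flush on the bed, over both pins, and is let go, the screen still up (z of carrier in the frame of bed below 0.002 m and horizontal distance between carrier and bed below 0.003 m and angle between the x axis of carrier and the x axis of press, either way round below 0.04 rad and angle between carrier's own z axis and vertical below 0.03 rad and contact force between the fingers and carrier below 0.1 N and value of joint screen above 1.2 rad), for 0.2 s.
At the end, for the whole second after the job is handed in: The program has ended with the fingers still carrying the screen (contact over 0.5 N) at 30 degrees (25 to 35, still) above closed; the carrier lies untouched over both pins, flush on the bed (within 2 mm in height, 3 mm and 2.3 degrees in place) (z of carrier in the frame of bed below 0.002 m and horizontal distance between carrier and bed below 0.003 m and angle between the x axis of carrier and the x axis of press, either way round below 0.04 rad and angle between carrier's own z axis and vertical below 0.03 rad and value of joint screen between 0.436 and 0.611 rad and contact force between the fingers and screen above 0.5 N and velocity of joint screen between -0.08 and 0.08 rad/s and contact force between each of the arm, the fingers, screen and carrier below 0.1 N and linear speed of carrier below 0.02 m/s); the arm keeps its last pose, push and grip.
It fails at once if the screen closed on the card (value of joint screen below 0.05 rad).
It fails at once if a bystander was moved by more than 30 mm (distance of any of squeegee, card_stack, tape_roll, ribbon_brown, date_stamp, gift_a, marker from where it was at the start of the episode above 0.03 m).
It also fails if it takes over 54 s, if anything falls off the work surface, if the arm or the gripper's body presses on something with over 40 N, if the wrist force passes 120 N, or if a joint passes its speed limit or range.

## Working session

There is one attempt and no reset: what is moved stays moved. The work goes in short steps, Python scripts to look and compute and a shell command to move; the robot and the scene stay as the last step left them, time stands still between calls to the robot, and variables do not carry over. Pictures are saved under pics/ and viewed, about 8 in all and at most 12, crops included, and the job is handed in when it is done.

```bash
ls; mkdir -p pics; cat > h.py <<'E'
import numpy as np, cv2
from bench import status, optics, order
def grab(n):
    c=optics.get_calibration(n); p,d=optics.read_camera(n)
    return p,d,c
def cloud(d,c):
    K=np.array(c["K"],float);k=c["k1"];T=np.array(c["world_from_camera"],float)
    h,w=d.shape;u,v=np.meshgrid(np.arange(w),np.arange(h))
    pts=np.stack([u,v],-1).reshape(-1,1,2).astype(np.float64)
    n=cv2.undistortPoints(pts,K,np.array([k,0,0,0.]))[:,0].reshape(h,w,2)
    P=np.dstack([n*d[...,None],d])
    return P@T[:3,:3].T+T[:3,3]
def save(n,p,s=1.5): cv2.imwrite('pics/'+n+'.png',cv2.resize(p[...,::-1],None,fx=s,fy=s))
E
python3 - <<'E'
from h import *
s=status.observe();print(s["time_s"],s["tcp_pos"],s["ee_rot"],s["finger_gap"])
for n in("scene","side","wrist"):
    p,d,c=grab(n);np.savez(''+n,p=p,P=cloud(d,c),d=d);save(n,p)
    print(n,np.round(np.array(c["world_from_camera"]),3).tolist(),c["k1"])
a=np.load('scene.npz')['p'];b=np.load('side.npz')['p'];
E
```

```text
pics
0.0 [173.76069228 494.67736698 230.46682956] [-1.79887801e+02  6.65558992e-04  1.60646417e+02] 85.16996150756962
scene [[0.76, -0.445, 0.474, 24.089], [-0.649, -0.543, 0.532, -644.003], [0.021, -0.712, -0.702, 808.16], [0.0, 0.0, 0.0, 1.0]] -0.11196978863720027
side [[0.838, -0.319, 0.442, -68.796], [-0.545, -0.52, 0.658, -953.412], [0.019, -0.793, -0.609, 892.216], [0.0, 0.0, 0.0, 1.0]] -0.11357140316483899
wrist [[0.331, 0.909, 0.255, 108.638], [0.944, -0.318, -0.091, 516.291], [-0.002, 0.27, -0.963, 373.331], [0.0, 0.0, 0.0, 1.0]] -0.0357431627784418
```

View pics/scene.png

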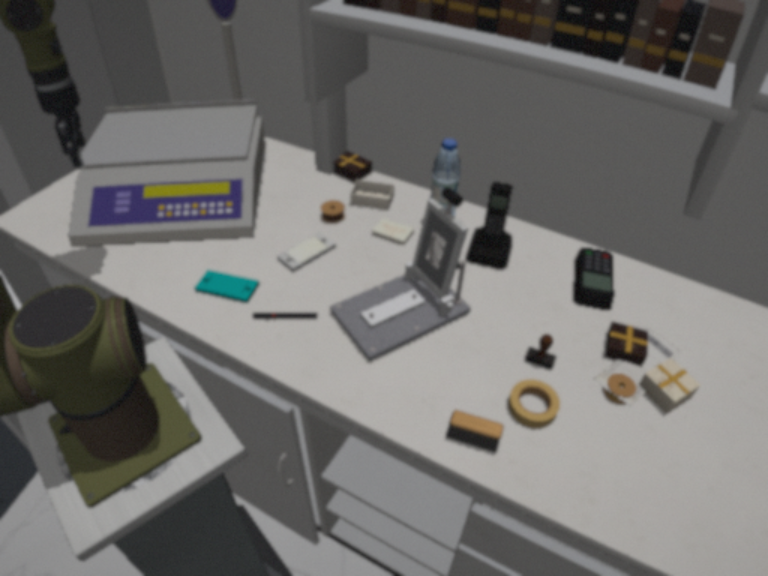

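View pics/side.png

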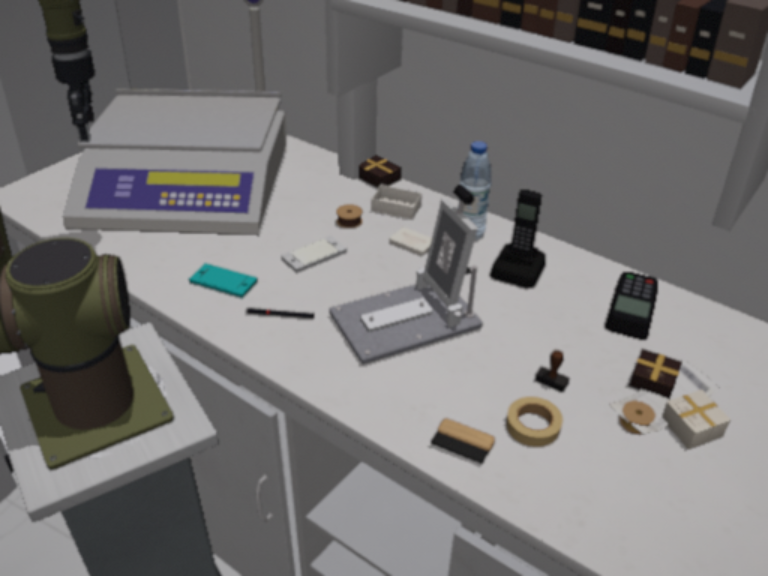

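The scene picture shows the white carrier at about (307,251), the turquoise look-alike at (227,286), the press bed at (393,307), the screen leaning back at (437,250) and its black grip at (452,197). The side picture agrees. Now I'll measure them from depth.

```bash
python3 - <<'E'
from h import *
def rect(Q):
    r=cv2.minAreaRect(Q[:,:2].astype(np.float32)); return np.round(r[0],1),np.round(r[1],1),round(r[2],1)
def comp(m,seed):
    n,l=cv2.connectedComponents(m.astype(np.uint8),connectivity=4)
    return l==l[seed]
for n,cs,bs,gs in(("scene",(307,251),(393,307),(453,197)),("side",(314,253),(395,314),(464,194))):
    z=np.load(n+'.npz');P=z['P'];ok=z['d']>0
    px=lambda s:(int(s[1]/1.5),int(s[0]/1.5))
    print(n,'raw',[np.round(P[px(s)],1).tolist() for s in(cs,bs,gs)])
    m=comp(ok&(P[...,2]>6)&(P[...,2]<22),px(cs));Q=P[m];print('carrier',m.sum(),Q.mean(0).round(1),rect(Q))
    m=comp(ok&(P[...,2]>24.5)&(P[...,2]<36),px(bs));Q=P[m];print('bed',m.sum(),Q.mean(0).round(1),rect(Q))
    m=comp(ok&(P[...,2]>12)&(P[...,2]<36),px(bs));Q=P[m];print('base',m.sum(),Q.mean(0).round(1),rect(Q))
    u=px(gs);W=P[u[0]-8:u[0]+9,u[1]-8:u[1]+9].reshape(-1,3);C=z['p'][u[0]-8:u[0]+9,u[1]-8:u[1]+9].reshape(-1,3)
    k=(C.max(1)<60)&(W[:,2]>200)&(W[:,2]<290);print('grip',k.sum(),np.median(W[k],0).round(1),W[k].min(0).round(),W[k].max(0).round())
    # scale height near carrier
    S=P[ok&(P[...,2]>40)&(P[...,2]<200)&(P[...,0]<520)&(P[...,0]>150)&(P[...,1]>250)];print('scale',S.min(0).round(),S.max(0).round())
E
```

```text
scene raw [[506.8, 176.6, 13.6], [533.8, -91.8, 30.4], [644.1, -117.6, 258.8]]
carrier 455 [509.2 181.   12.5] (array([511.7, 184.2]), array([126.1,  63.3]), 5.5)
bed 449 [530.2 -91.6  30.3] (array([533. , -90.3]), array([ 41.5, 128.7]), 82.2)
base 2740 [528.5 -99.6  22. ] (array([550. , -93.2]), array([157.6, 245.2]), 81.9)
grip 96 [ 645.6 -112.   256.6] [ 639. -128.  247.] [662. -88. 262.]
scale [150. 300.  40.] [ 520. 1301.  200.]
side raw [[508.2, 178.8, 12.3], [528.5, -92.5, 29.6], [645.5, -116.0, 257.5]]
carrier 504 [506.9 178.7  11.2] (array([509.5, 181.3]), array([128.7,  68.4]), 6.3)
bed 477 [529.8 -94.   29.2] (array([532.5, -92.2]), array([ 47.6, 129.8]), 82.2)
base 2981 [ 531.1 -104.1   21. ] (array([549.7, -94.6]), array([163.8, 245.6]), 81.9)
grip 106 [ 646.5 -116.1  254.9] [ 637. -130.  244.] [658. -88. 263.]
scale [150. 296.  40.] [ 520. 1306.  200.]
```

```bash
python3 - <<'E'
from h import *
P=np.vstack([np.load(n+'.npz')['P'][np.load(n+'.npz')['d']>0] for n in("scene","side")])
def box(x0,x1,y0,y1,z0,z1):
    k=np.all((P>[x0,y0,z0])&(P<[x1,y1,z1]),1);Q=P[k];return k.sum(),(np.percentile(Q,[1,99],axis=0).round().tolist() if k.sum() else '')
print('scale low',box(300,900,230,700,20,300)); print('scale tall',box(200,900,230,700,100,300))
for y in (230,260,290,320):print(y,box(300,800,y,y+30,15,300))
print('behind grip',box(665,900,-220,20,120,500)); print('near grip',box(590,760,-220,0,270,600))
for x in range(660,860,40):print(x,box(x,x+40,-200,0,60,600))
E
python3 -m pendant '[{"spin":-7},{"spin":-7},{},{},{}]' 0 40; python3 -c "
from h import *;s=status.observe();print(s['joints'],s['ee_rot'])"
```

```text
scale low (np.int64(27591), [[305.0, 246.0, 23.0], [897.0, 695.0, 296.0]])
scale tall (np.int64(19778), [[212.0, 253.0, 101.0], [898.0, 696.0, 297.0]])
230 (np.int64(310), [[612.0, 231.0, 15.0], [799.0, 260.0, 34.0]])
260 (np.int64(294), [[613.0, 260.0, 15.0], [796.0, 289.0, 36.0]])
290 (np.int64(541), [[403.0, 290.0, 15.0], [770.0, 320.0, 299.0]])
320 (np.int64(986), [[364.0, 320.0, 16.0], [796.0, 350.0, 300.0]])
behind grip (np.int64(5365), [[747.0, -218.0, 127.0], [884.0, 17.0, 499.0]])
near grip (np.int64(185), [[749.0, -28.0, 456.0], [760.0, -0.0, 485.0]])
660 (np.int64(36), [[660.0, -86.0, 62.0], [669.0, -54.0, 213.0]])
700 (np.int64(0), '')
740 (np.int64(721), [[750.0, -83.0, 456.0], [780.0, -1.0, 484.0]])
780 (np.int64(2048), [[781.0, -189.0, 456.0], [820.0, -1.0, 539.0]])
820 (np.int64(4228), [[820.0, -197.0, 65.0], [860.0, -29.0, 559.0]])
[ 7.06450569e+01  1.49287478e+01 -7.96774135e+00  6.71912120e+01
 -1.97359683e-05  9.00010529e+01] [-1.79912299e+02  2.13475708e-05  1.60644004e+02]invalid input at $[0]: expected keys dx, dy, dz, spin
```

```bash
python3 -m pendant '[{"dx":0,"dy":0,"dz":0,"spin":-7},{"dx":0,"dy":0,"dz":0,"spin":-7},{"dx":0,"dy":0,"dz":0,"spin":0},{"dx":0,"dy":0,"dz":0,"spin":0},{"dx":0,"dy":0,"dz":0,"spin":0}]' 0 40; python3 -c "
from h import *;s=status.observe();print(s['joints'],s['ee_rot'])
T=optics.get_calibration('wrist')
T=np.array(T['world_from_camera']);print(T.round(3).tolist())"
```

```text
time_s: 0.57
tcp_pos: [173.9, 495.2, 231.1]
ee_rot: [-180.0, -0.0, 174.5]
contact_force: [1.0, -0.1, 0.3]
finger_gap: 85.4
[ 7.06464050e+01  1.49053522e+01 -7.92509696e+00  6.71895965e+01
  2.10464062e-04  7.61451348e+01] [-1.79980588e+02 -5.00454403e-03  1.74501269e+02]
[[0.095, 0.958, 0.269, 105.193], [0.995, -0.091, -0.026, 500.5], [-0.001, 0.27, -0.963, 373.922], [0.0, 0.0, 0.0, 1.0]]
```

```bash
python3 -m pendant '[{"dx":0,"dy":-40,"dz":0,"spin":-7},{"dx":0,"dy":-40,"dz":0,"spin":-4.5},{"dx":0,"dy":-40,"dz":0,"spin":0},{"dx":0,"dy":-40,"dz":0,"spin":0},{"dx":0,"dy":-40,"dz":0,"spin":0}]'
python3 -m pendant '[{"dx":-30,"dy":-27,"dz":0,"spin":0},{"dx":-30,"dy":-27,"dz":0,"spin":0},{"dx":-30,"dy":-27,"dz":0,"spin":0},{"dx":-30,"dy":-27,"dz":0,"spin":0},{"dx":-30,"dy":-27,"dz":0,"spin":0}]'
python3 -m pendant '[{"dx":-40,"dy":0,"dz":0,"spin":0},{"dx":-40,"dy":0,"dz":0,"spin":0},{"dx":-40,"dy":0,"dz":0,"spin":0},{"dx":-30,"dy":0,"dz":0,"spin":0},{"dx":0,"dy":0,"dz":0,"spin":0}]'
python3 -m pendant '[{"dx":0,"dy":0,"dz":0,"spin":0},{"dx":0,"dy":0,"dz":0,"spin":0},{"dx":0,"dy":0,"dz":0,"spin":0},{"dx":0,"dy":0,"dz":0,"spin":0},{"dx":0,"dy":0,"dz":0,"spin":0}]'
python3 - <<'E'
from h import *
p,d,c=grab("wrist");np.savez('w1',p=p,P=cloud(d,c),d=d,K=c["K"],k=c["k1"],T=c["world_from_camera"]);save('w1',p)
E
```

```text
time_s: 0.98
tcp_pos: [183.9, 294.4, 231.1]
ee_rot: [-180.0, 0.0, -173.9]
contact_force: [2.2, -0.4, 0.7]
finger_gap: 85.2
time_s: 1.4
tcp_pos: [349.1, 176.5, 231.7]
ee_rot: [180.0, 0.1, -174.0]
contact_force: [0.2, 2.0, 0.5]
finger_gap: 85.5
time_s: 1.82
tcp_pos: [503.3, 194.7, 230.4]
ee_rot: [180.0, 0.2, -174.1]
contact_force: [0.4, -0.3, -0.2]
finger_gap: 85.4
time_s: 2.23
tcp_pos: [496.0, 194.1, 231.8]
ee_rot: [180.0, 0.0, -173.8]
contact_force: [0.4, -0.5, -0.7]
finger_gap: 85.5
```

View pics/w1.png

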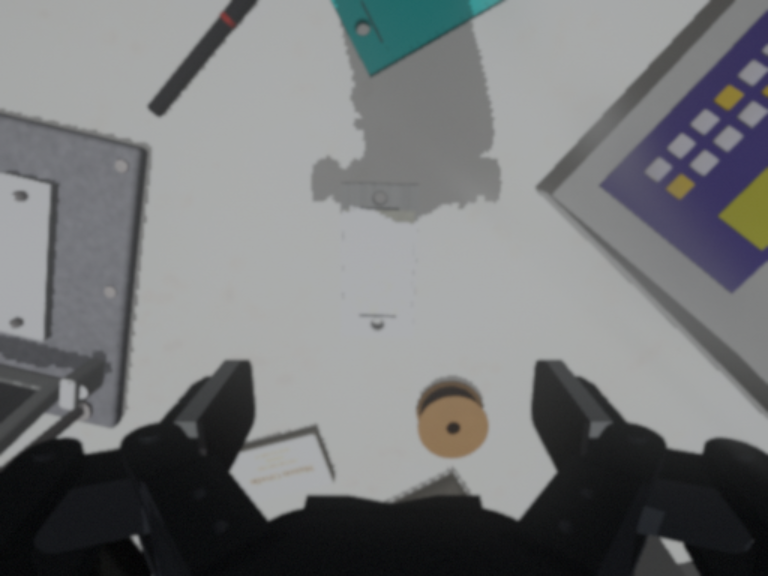

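The wrist view shows the carrier's holes at (380,198) and (377,323), the press pins at (20,195) and (16,322) at the left, and the scale at the right. I'll fit the carrier now, then look at the bed from the same relative pose so that errors cancel.

```bash
cat >> h.py <<'E'
def fit(P,d,seed,z0,z1):
    m=((d>0)&(P[...,2]>z0)&(P[...,2]<z1)).astype(np.uint8)
    m=cv2.morphologyEx(m,cv2.MORPH_OPEN,np.ones((3,3),np.uint8))
    n,l=cv2.connectedComponents(m,connectivity=4)
    Q=P[l==l[seed]]; r=cv2.minAreaRect(Q[:,:2].astype(np.float32))
    print(len(Q),'z',np.median(Q[:,2]).round(1),'c',np.round(r[0],1),'size',np.round(r[1],1),'ang',round(r[2],1))
def blob(p,c,uv,z,w=11,thr=.75):
    """centroid of dark blob near uv (raw pixels) -> world at height z"""
    g=cv2.cvtColor(p,cv2.COLOR_RGB2GRAY).astype(float);u,v=int(uv[0]),int(uv[1])
    W=g[v-w:v+w+1,u-w:u+w+1];bg=np.median(W);wt=np.clip(bg*.9-W,0,None)
    yy,xx=np.mgrid[-w:w+1,-w:w+1];wt=wt*(np.hypot(xx,yy)<w*.8)
    q=np.array([[[u+(wt*xx).sum()/wt.sum(),v+(wt*yy).sum()/wt.sum()]]])
    return q[0,0].round(1),ray(c,q,z).round(1)
def ray(c,q,z):
    n=cv2.undistortPoints(np.array(q,float).reshape(1,1,2),np.array(c["K"],float),np.array([c["k1"],0,0,0.]))[0,0]
    T=np.array(c["world_from_camera"],float);r=T[:3,:3]@[n[0],n[1],1]
    return T[:3,3]+r*(z-T[2,3])/r[2]
E
python3 - <<'E'
from h import *
z=np.load('w1.npz');p,P,d=z['p'],z['P'],z['d'];c={"K":z['K'],"k1":float(z['k']),"world_from_camera":z['T']}
fit(P,d,(173,252),6,20)
for uv in((253,132),(251,215)):print(blob(p,c,uv,12,8))
for uv in((13,130),(11,215)):print(blob(p,c,uv,38,8))
H=P[120:230,215:290,2];print(np.round(H[::12,::12],0))
a=cv2.resize(p[115:235,210:300,::-1],None,fx=5,fy=5,interpolation=cv2.INTER_NEAREST);b=cv2.resize(p[115:235,0:65,::-1],None,fx=5,fy=5,interpolation=cv2.INTER_NEAREST)
cv2.imwrite('pics/w1crop.png',np.hstack([a,b]))
E
```

```text
5061 z 12.5 c [510.7 182.7] size [124.9  59.6] ang 4.6
(array([252.3, 136.9]), array([465.6, 178.7,  12. ]))
(array([251.2, 216.4]), array([562.6, 187. ,  12. ]))
(array([ 13.8, 130. ]), array([482.2, -79.9,  38. ]))
(array([ 11. , 214.4]), array([581.8, -93.7,  38. ]))
[[  1.   1.  -0.  -0.  -1.  -1.  -1.]
 [ -1.  12.  12.   1.  12.  14.   0.]
 [  0.  12.  13.  14.  12.  12.  -0.]
 [  0. 375.  13.  14.  14.  12.   0.]
 [ -1.  12.  14.  13.  14.  14.   1.]
 [  1.  13.  14.  12.  12.  11.  -0.]
 [  0.  13.  13.  13.  14.  11.   1.]
 [  1.  14.  13.  12.  13.  12.  -1.]
 [ -0.  12.  14.   2.  13.  12.   0.]
 [  0.   1.   1.   0.   1.   1.   1.]]
```

View pics/w1crop.png

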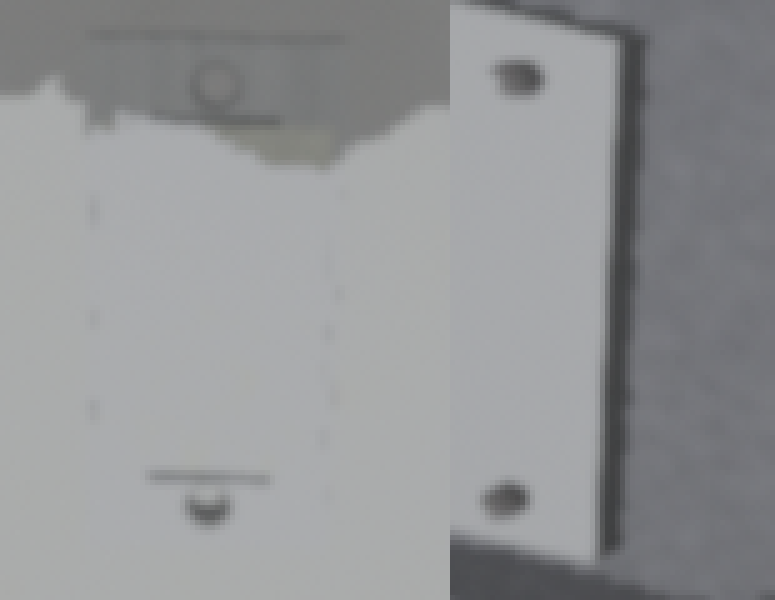

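Carrier: centre (510.7,182.7), yaw 4.6°, with a size that matches the given 124 x 60. In the crop the holes are at raw pixels (253,132) and (251.6,215), and both pins are visible on the bed. Next I'll look at the bed.

```bash
python3 -m pendant '[{"dx":0,"dy":-40,"dz":0,"spin":0},{"dx":0,"dy":-40,"dz":0,"spin":0},{"dx":0,"dy":-40,"dz":0,"spin":0},{"dx":0,"dy":-40,"dz":0,"spin":0},{"dx":0,"dy":-40,"dz":0,"spin":0}]'
python3 -m pendant '[{"dx":0,"dy":-40,"dz":0,"spin":0},{"dx":0,"dy":-40,"dz":0,"spin":0},{"dx":0,"dy":0,"dz":0,"spin":7},{"dx":0,"dy":0,"dz":0,"spin":7},{"dx":0,"dy":0,"dz":0,"spin":0}]'
python3 -m pendant '[{"dx":0,"dy":0,"dz":0,"spin":0},{"dx":0,"dy":0,"dz":0,"spin":0},{"dx":0,"dy":0,"dz":0,"spin":0},{"dx":0,"dy":0,"dz":0,"spin":0},{"dx":0,"dy":0,"dz":0,"spin":0}]'
python3 - <<'E'
from h import *
p,d,c=grab("wrist");np.savez('w2',p=p,P=cloud(d,c),d=d,K=c["K"],k=c["k1"],T=c["world_from_camera"]);save('w2',p)
E
```

```text
time_s: 2.7
tcp_pos: [517.9, -6.1, 231.8]
ee_rot: [-180.0, 0.1, -173.8]
contact_force: [0.6, -0.1, -0.0]
finger_gap: 85.3
time_s: 3.12
tcp_pos: [526.6, -85.2, 231.5]
ee_rot: [180.0, 0.0, 171.9]
contact_force: [-0.4, -0.4, -0.8]
finger_gap: 85.4
time_s: 3.53
tcp_pos: [527.0, -83.8, 231.4]
ee_rot: [-180.0, 0.0, 172.2]
contact_force: [0.8, -1.0, -0.5]
finger_gap: 85.2
```

View pics/w2.png

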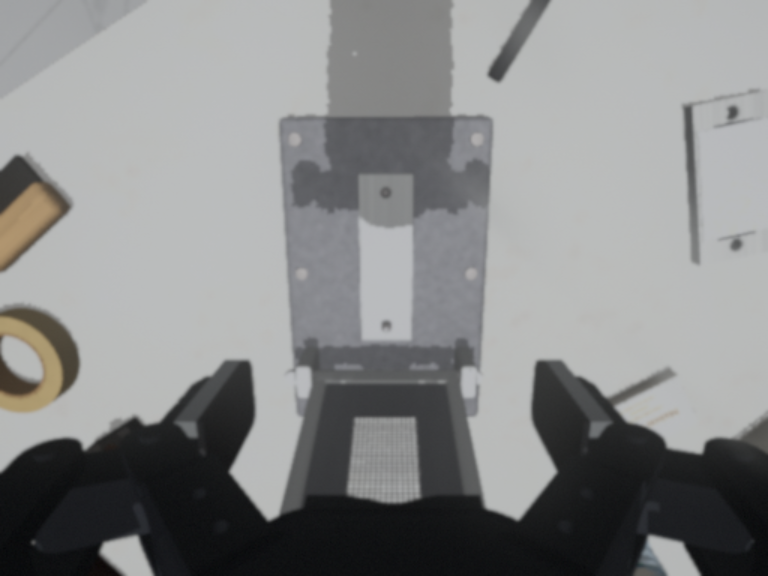

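Looking down on the press, the pins are at (385,192) and (386,325) with the bed between them, and the screen is below at (385,440).

```bash
python3 - <<'E'
from h import *
z=np.load('w2.npz');p,P,d=z['p'],z['P'],z['d'];c={"K":z['K'],"k1":float(z['k']),"world_from_camera":z['T']}
fit(P,d,(172,257),25,36)
a=[blob(p,c,uv,38,6) for uv in((257,128),(257.5,217))];print(a)
A,B=a[0][1],a[1][1];print('mid',(A+B)/2,'L',np.linalg.norm(B-A),'ang',np.degrees(np.arctan2(*(B-A)[1::-1])))
z=np.load('w1.npz');c={"K":z['K'],"k1":float(z['k']),"world_from_camera":z['T']}
A,B=ray(c,(252.7,131.7),12),ray(c,(251.4,215),12);print('holes mid',(A+B)/2,np.linalg.norm(B-A),'ang',np.degrees(np.arctan2(*(B-A)[1::-1])))
E
```

```text
3869 z 30.1 c [533.3 -91.7] size [ 40.  128.4] ang 82.3
[(array([256.8, 128.1]), array([482.9, -84.5,  38. ])), (array([257.2, 216.1]), array([581.1, -97.8,  38. ]))]
mid [532.   -91.15  38.  ] L 99.09656906270776 ang -7.713086062298044
holes mid [510.20724562 182.79414401  12.        ] 101.40247997252864 ang 4.864856539106762
```

```bash
python3 -m pendant '[{"dx":7.5,"dy":37.4,"dz":0,"spin":0},{"dx":7.5,"dy":37.4,"dz":0,"spin":0},{"dx":7.5,"dy":37.4,"dz":0,"spin":0},{"dx":7.5,"dy":37.4,"dz":0,"spin":0},{"dx":7.5,"dy":37.4,"dz":0,"spin":0}]'
python3 -m pendant '[{"dx":7.5,"dy":37.4,"dz":0,"spin":0},{"dx":7.5,"dy":37.4,"dz":0,"spin":0},{"dx":0,"dy":0,"dz":40,"spin":-7},{"dx":0,"dy":0,"dz":40,"spin":-5.6},{"dx":0,"dy":0,"dz":0,"spin":0}]'
python3 -m pendant '[{"dx":0,"dy":0,"dz":0,"spin":0},{"dx":0,"dy":0,"dz":0,"spin":0},{"dx":0,"dy":0,"dz":0,"spin":0},{"dx":0,"dy":0,"dz":0,"spin":0},{"dx":0,"dy":0,"dz":0,"spin":0}]'
python3 - <<'E'
from h import *
r=[status.observe()]
for i in range(5):optics.read_camera("wrist");r.append(status.observe())
print(np.mean([s['tcp_pos'] for s in r],0),np.std([s['tcp_pos'] for s in r],0),r[-1]['ee_rot'])
E
```

```text
time_s: 4.0
tcp_pos: [515.0, 107.8, 231.4]
ee_rot: [180.0, 0.0, 172.2]
contact_force: [0.6, 0.0, -0.4]
finger_gap: 85.5
time_s: 4.42
tcp_pos: [504.1, 181.2, 143.9]
ee_rot: [-179.8, -0.8, -175.0]
contact_force: [-2.2, -1.4, -1.5]
finger_gap: 85.5
time_s: 4.83
tcp_pos: [512.5, 182.4, 153.4]
ee_rot: [179.9, 0.2, -175.3]
contact_force: [0.2, -0.1, -0.6]
finger_gap: 85.7
[511.615998   182.23027268 152.48621443] [0.51481783 0.07813521 0.58915931] [ 1.79990731e+02  3.63765836e-02 -1.75280166e+02]
```

```bash
python3 -m pendant '[{"dx":0,"dy":0,"dz":38,"spin":0},{"dx":0,"dy":0,"dz":38,"spin":0},{"dx":0,"dy":0,"dz":34,"spin":0},{"dx":0,"dy":0,"dz":20,"spin":0},{"dx":0,"dy":0,"dz":12,"spin":0}]'
python3 -m pendant '[{"dx":0,"dy":0,"dz":5,"spin":0},{"dx":0,"dy":0,"dz":5,"spin":0},{"dx":0,"dy":0,"dz":0,"spin":0},{"dx":0,"dy":0,"dz":0,"spin":0},{"dx":0,"dy":0,"dz":0,"spin":0}]'
python3 -m pendant '[{"dx":0,"dy":0,"dz":0,"spin":0},{"dx":0,"dy":0,"dz":0,"spin":0},{"dx":0,"dy":0,"dz":0,"spin":0},{"dx":0,"dy":0,"dz":0,"spin":0},{"dx":0,"dy":0,"dz":0,"spin":0}]' 120 40
python3 -m pendant '[{"dx":0,"dy":0,"dz":0,"spin":0},{"dx":0,"dy":0,"dz":0,"spin":0},{"dx":0,"dy":0,"dz":0,"spin":0},{"dx":0,"dy":0,"dz":0,"spin":0},{"dx":0,"dy":0,"dz":0,"spin":0}]'

```

```text
time_s: 5.5
tcp_pos: [508.3, 181.4, 6.3]
ee_rot: [-179.9, -0.3, -175.3]
contact_force: [-0.6, -0.3, 0.1]
finger_gap: 85.6
time_s: 5.92
tcp_pos: [511.8, 182.6, 0.4]
ee_rot: [180.0, 0.1, -175.3]
contact_force: [-0.1, -0.2, -0.5]
finger_gap: 85.2
time_s: 6.33
tcp_pos: [511.4, 182.7, 0.4]
ee_rot: [179.9, 0.1, -175.3]
contact_force: [-1.6, -0.4, 5.2]
finger_gap: 58.5
time_s: 6.75
tcp_pos: [511.4, 182.7, 0.5]
ee_rot: [179.9, 0.1, -175.2]
contact_force: [-0.9, -0.4, 5.0]
finger_gap: 58.6
```

```bash
python3 -m pendant '[{"dx":0,"dy":0,"dz":-3,"spin":0},{"dx":0,"dy":0,"dz":-15,"spin":0},{"dx":0,"dy":0,"dz":-30,"spin":0},{"dx":0,"dy":0,"dz":-30,"spin":0},{"dx":0,"dy":0,"dz":-20,"spin":0}]'
python3 -m pendant '[{"dx":0,"dy":0,"dz":-12,"spin":0},{"dx":0,"dy":0,"dz":0,"spin":0},{"dx":0,"dy":-15,"dz":0,"spin":0},{"dx":0,"dy":-30,"dz":0,"spin":0},{"dx":0,"dy":-30,"dz":0,"spin":0}]'
python3 -m pendant '[{"dx":0,"dy":-30,"dz":0,"spin":0},{"dx":0,"dy":-30,"dz":0,"spin":0},{"dx":0,"dy":-30,"dz":0,"spin":0},{"dx":0,"dy":-30,"dz":0,"spin":0},{"dx":0,"dy":-30,"dz":0,"spin":0}]'
python3 -m pendant '[{"dx":0,"dy":-30,"dz":0,"spin":0},{"dx":0,"dy":-20.6,"dz":0,"spin":0},{"dx":0,"dy":0,"dz":0,"spin":4},{"dx":0,"dy":0,"dz":0,"spin":4.5},{"dx":0,"dy":0,"dz":0,"spin":4}]'
python3 -m pendant '[{"dx":0,"dy":0,"dz":0,"spin":0},{"dx":0,"dy":0,"dz":0,"spin":0},{"dx":0,"dy":0,"dz":0,"spin":0},{"dx":0,"dy":0,"dz":0,"spin":0},{"dx":0,"dy":0,"dz":0,"spin":0}]'
python3 - <<'E'
from h import *
r=[status.observe()]
for i in range(4):p,d,c=grab("wrist");r.append(status.observe())
print(np.mean([s['tcp_pos'] for s in r],0),r[-1]['ee_rot'])
np.savez('w3',p=p,P=cloud(d,c),d=d,K=c["K"],k=c["k1"],T=c["world_from_camera"])
save('w3',p)
P=cloud(d,c);fit(P,d,(210,257),100,145)
E
```

```text
time_s: 7.17
tcp_pos: [511.1, 182.2, 99.4]
ee_rot: [180.0, 0.1, -175.3]
contact_force: [1.4, -0.0, -2.4]
finger_gap: 58.4
time_s: 7.58
tcp_pos: [515.9, 107.1, 108.0]
ee_rot: [-180.0, -0.1, -175.1]
contact_force: [-0.6, -0.9, -3.6]
finger_gap: 58.5
time_s: 8.0
tcp_pos: [528.0, -43.4, 107.8]
ee_rot: [180.0, -0.2, -175.2]
contact_force: [1.1, -0.2, -3.3]
finger_gap: 58.6
time_s: 8.42
tcp_pos: [532.2, -93.1, 107.6]
ee_rot: [180.0, -0.2, 171.9]
contact_force: [0.1, 0.9, -2.7]
finger_gap: 58.3
time_s: 8.83
tcp_pos: [533.4, -92.2, 109.1]
ee_rot: [-180.0, -0.0, 172.3]
contact_force: [0.6, 0.1, -1.8]
finger_gap: 58.6
[533.50385661 -92.29738349 109.25777333] [-1.79997792e+02  8.00689349e-03  1.72268580e+02]
30372 z 121.5 c [523.7 -92.3] size [ 86.3 105.9] ang 82.3
```

View pics/w3.png

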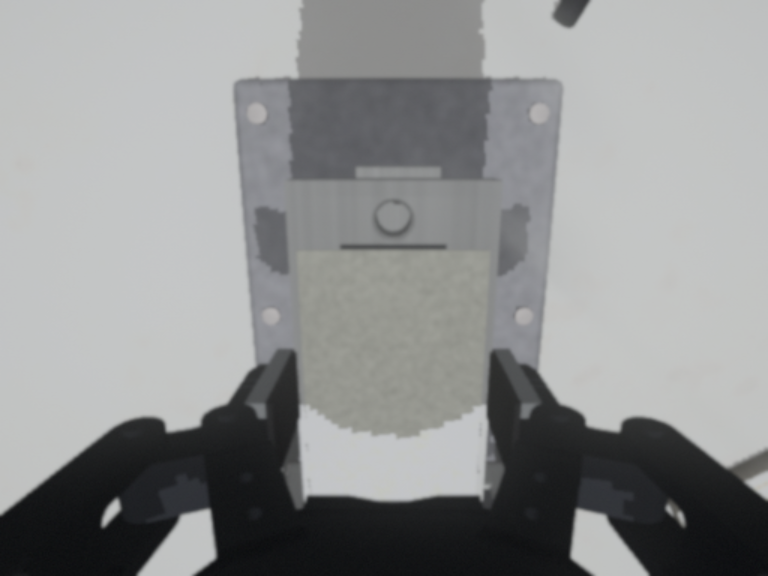

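The carrier is held level. Its near hole shows at (393,217) over the bed, and its near edge at y≈180. I'll check that hole against the pin's world position.

```bash
python3 - <<'E'
from h import *
z=np.load('w3.npz');p,P,d=z['p'],z['P'],z['d'];c={"K":z['K'],"k1":float(z['k']),"world_from_camera":z['T']}
print(ray(c,(393/1.5,217/1.5),121.5), 'want 482.8 -84.9')
m=(d>0)&(P[...,2]>115)&(P[...,2]<128);m[235:]=0;Q=P[m]
a=np.radians(-7.7);R=np.array([[np.cos(a),np.sin(a)],[-np.sin(a),np.cos(a)]])
L=(Q[:,:2]-[533.3,-91.7])@R.T;print('carrier extents in press axes',np.percentile(L,[.2,1,99,99.8],axis=0).round(1),'want xmin -62, y +-30; z',np.median(Q[:,2]))
for zz in (20,):
    m=(d>0)&(abs(P[...,2]-20)<4);m[235:]=0;L=(P[m][:,:2]-[533.3,-91.7])@R.T;print('base',np.percentile(L,[.2,1,99,99.8],axis=0).round(1),'want -104, +-78')
E
```

```text
[481.62419295 -86.58009299 121.5       ] want 482.8 -84.9
carrier extents in press axes [[-62.3 -33.1]
 [-62.  -31.6]
 [-11.7  27.6]
 [-11.2  28.9]] want xmin -62, y +-30; z 121.3321269400508
base [[-103.3  -76.8]
 [-102.6  -75.7]
 [  29.    76.4]
 [  32.    77.5]] want -104, +-78
```

```bash
python3 -m pendant '[{"dx":-0.6,"dy":1.5,"dz":10,"spin":0},{"dx":0,"dy":0,"dz":20,"spin":0},{"dx":0,"dy":0,"dz":20,"spin":0},{"dx":0,"dy":0,"dz":13,"spin":0},{"dx":0,"dy":0,"dz":0,"spin":0}]'
python3 -m pendant '[{"dx":0,"dy":0,"dz":0,"spin":0},{"dx":0,"dy":0,"dz":0,"spin":0},{"dx":0,"dy":0,"dz":0,"spin":0},{"dx":0,"dy":0,"dz":0,"spin":0},{"dx":0,"dy":0,"dz":0,"spin":0}]'
python3 -m pendant '[{"dx":0,"dy":0,"dz":1,"spin":0},{"dx":0,"dy":0,"dz":1,"spin":0},{"dx":0,"dy":0,"dz":1,"spin":0},{"dx":0,"dy":0,"dz":1,"spin":0},{"dx":0,"dy":0,"dz":1,"spin":0}]'
python3 -m pendant '[{"dx":0,"dy":0,"dz":1,"spin":0},{"dx":0,"dy":0,"dz":1,"spin":0},{"dx":0,"dy":0,"dz":0,"spin":0},{"dx":0,"dy":0,"dz":0,"spin":0},{"dx":0,"dy":0,"dz":0,"spin":0}]'
```

```text
time_s: 9.45
tcp_pos: [531.4, -90.4, 42.9]
ee_rot: [180.0, -0.4, 172.3]
contact_force: [-0.9, -0.9, -3.1]
finger_gap: 58.5
time_s: 9.87
tcp_pos: [535.1, -91.1, 47.2]
ee_rot: [-180.0, 0.1, 172.2]
contact_force: [-0.1, -0.6, -2.7]
finger_gap: 58.6
time_s: 10.28
tcp_pos: [534.2, -91.0, 41.1]
ee_rot: [180.0, -0.0, 172.2]
contact_force: [-0.2, -0.3, -2.3]
finger_gap: 58.6
time_s: 10.7
tcp_pos: [534.3, -91.0, 39.3]
ee_rot: [180.0, -0.0, 172.2]
contact_force: [1.3, 0.1, -2.9]
finger_gap: 58.6
```

```bash
python3 -m pendant '[{"dx":0,"dy":0,"dz":1,"spin":0},{"dx":0,"dy":0,"dz":1,"spin":0},{"dx":0,"dy":0,"dz":1,"spin":0},{"dx":0,"dy":0,"dz":0,"spin":0},{"dx":0,"dy":0,"dz":0,"spin":0}]'
python3 -m pendant '[{"dx":0,"dy":0,"dz":1,"spin":0},{"dx":0,"dy":0,"dz":1,"spin":0},{"dx":0,"dy":0,"dz":1,"spin":0},{"dx":0,"dy":0,"dz":0,"spin":0},{"dx":0,"dy":0,"dz":0,"spin":0}]'
```

```text
time_s: 11.12
tcp_pos: [534.2, -91.0, 36.2]
ee_rot: [-180.0, -0.0, 172.2]
contact_force: [-0.2, -0.6, -2.1]
finger_gap: 58.5
time_s: 11.53
tcp_pos: [534.2, -91.0, 33.2]
ee_rot: [180.0, -0.0, 172.2]
contact_force: [0.7, -0.6, -1.6]
finger_gap: 58.6
```

```bash
python3 -m pendant '[{"dx":0,"dy":0,"dz":1,"spin":0},{"dx":0,"dy":0,"dz":1,"spin":0},{"dx":0,"dy":0,"dz":0.7,"spin":0},{"dx":0,"dy":0,"dz":0,"spin":0},{"dx":0,"dy":0,"dz":0,"spin":0}]'
```

```text
time_s: 11.95
tcp_pos: [534.3, -91.0, 30.6]
ee_rot: [180.0, 0.0, 172.2]
contact_force: [-0.0, 0.4, -2.6]
finger_gap: 58.6
```

```bash
python3 -m pendant '[{"dx":0,"dy":0,"dz":0.5,"spin":0},{"dx":0,"dy":0,"dz":0,"spin":0},{"dx":0,"dy":0,"dz":0,"spin":0},{"dx":0,"dy":0,"dz":0,"spin":0},{"dx":0,"dy":0,"dz":0,"spin":0}]'
python3 -m pendant '[{"dx":0,"dy":0,"dz":0,"spin":0},{"dx":0,"dy":0,"dz":0,"spin":0},{"dx":0,"dy":0,"dz":0,"spin":0},{"dx":0,"dy":0,"dz":0,"spin":0},{"dx":0,"dy":0,"dz":0,"spin":0}]' 0
python3 -m pendant '[{"dx":0,"dy":0,"dz":-10,"spin":0},{"dx":0,"dy":0,"dz":-30,"spin":0},{"dx":0,"dy":0,"dz":-40,"spin":0},{"dx":0,"dy":0,"dz":-40,"spin":0},{"dx":0,"dy":0,"dz":-40,"spin":0}]'
python3 -m pendant '[{"dx":0,"dy":0,"dz":-40,"spin":0},{"dx":0,"dy":0,"dz":-20,"spin":0},{"dx":0,"dy":0,"dz":0,"spin":0},{"dx":0,"dy":0,"dz":0,"spin":0},{"dx":0,"dy":0,"dz":0,"spin":0}]'
python3 - <<'E'
from h import *
p,d,c=grab("wrist");P=cloud(d,c);save('w4',p)
np.savez('w4',p=p,P=P,d=d,K=c["K"],k=c["k1"],T=c["world_from_camera"])
fit(P,d,(172,257),36,52)
a=np.radians(-7.7);R=np.array([[np.cos(a),np.sin(a)],[-np.sin(a),np.cos(a)]])
L=(P[...,:2]-[533.3,-91.7])@R.T
for lo in(-60,-40,-20,0,20,40):
    m=(d>0)&(L[...,0]>lo)&(L[...,0]<lo+20)&(abs(L[...,1])<22)&(abs(P[...,2]-42)<8);print(lo,P[m][:,2].mean().round(2),end=' ')
for n,gs in(("scene",(453,197)),("side",(464,194))):
    p,d,c=grab(n);P=cloud(d,c);m=(d>0)&(P[...,2]>235)&(P[...,2]<270)&(p.max(2)<65)&(np.hypot(P[...,0]-650,P[...,1]+110)<45)
    L=(P[m][:,:2]-[533.3,-91.7])@R.T;print(n,m.sum(),'grip press axes',L.min(0),L.max(0),P[m][:,2].min(),P[m][:,2].max())
E
```

```text
time_s: 12.37
tcp_pos: [534.3, -91.0, 30.5]
ee_rot: [180.0, 0.0, 172.2]
contact_force: [-2.0, 1.0, 4.7]
finger_gap: 58.9
time_s: 12.78
tcp_pos: [534.4, -91.1, 30.0]
ee_rot: [-180.0, 0.0, 172.2]
contact_force: [0.2, -0.6, 0.2]
finger_gap: 85.4
time_s: 13.2
tcp_pos: [533.7, -91.0, 192.4]
ee_rot: [-180.0, -0.0, 172.2]
contact_force: [1.5, 0.2, -0.3]
finger_gap: 85.4
time_s: 13.62
tcp_pos: [533.7, -90.9, 249.6]
ee_rot: [180.0, -0.1, 172.2]
contact_force: [1.0, -0.2, 0.1]
finger_gap: 85.2
5556 z 42.5 c [534.  -92.7] size [ 60.1 123.2] ang 82.2
-60 41.9 -40 42.63 -20 42.69 0 42.71 20 42.66 40 42.05 scene 101 grip press axes [106.93327377 -21.260359  ] [126.45584595  20.16496568] 245.51952492068892 261.2934595583595
side 111 grip press axes [108.43930009 -24.00010335] [126.07147539  20.56877659] 242.56527225236198 262.9222571560333
```

View pics/w4.png

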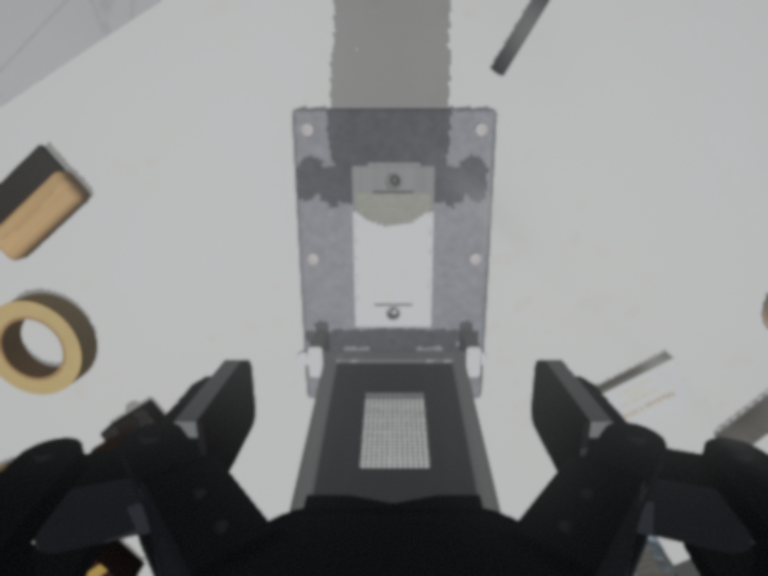

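Carrier seated: level at 42.5 mm, centred within about 1 mm, with the pins inside the holes at (393,180) and (393,313). The screen's grip measures 120 mm in x and 250 mm in z, as expected, so I'll approach it from above.

```bash
python3 -m pendant '[{"dx":0,"dy":0,"dz":-25,"spin":0},{"dx":0,"dy":0,"dz":-25,"spin":0},{"dx":-30,"dy":0,"dz":0,"spin":0},{"dx":-30,"dy":-0.4,"dz":0,"spin":0},{"dx":-30,"dy":-0.4,"dz":0,"spin":0}]'
python3 -m pendant '[{"dx":-20,"dy":0,"dz":0,"spin":0},{"dx":-10,"dy":0,"dz":0,"spin":0},{"dx":0,"dy":0,"dz":0,"spin":0},{"dx":0,"dy":0,"dz":0,"spin":0},{"dx":0,"dy":0,"dz":0,"spin":0}]'
python3 - <<'E'
from h import *
p,d,c=grab("wrist");save('w5',p);print(status.observe()['tcp_pos'])
E
```

```text
time_s: 14.18
tcp_pos: [624.0, -104.0, 299.8]
ee_rot: [-180.0, -0.0, 172.2]
contact_force: [1.5, 0.8, -0.2]
finger_gap: 85.5
time_s: 14.6
tcp_pos: [652.1, -107.9, 299.3]
ee_rot: [180.0, -0.1, 172.2]
contact_force: [-0.4, -0.7, 1.7]
finger_gap: 85.5
[ 651.98378408 -107.83350097  299.82135565]
```

View pics/w5.png

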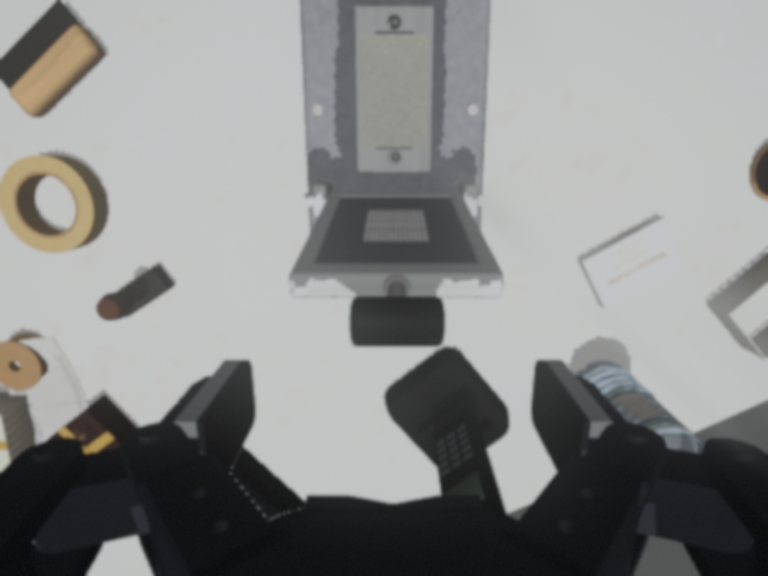

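The bar is centred at (397,320) and the fingers straddle it symmetrically about x≈393, so I'll descend and pinch.

```bash
python3 -m pendant '[{"dx":0,"dy":0,"dz":20,"spin":0},{"dx":0,"dy":0,"dz":20,"spin":0},{"dx":0,"dy":0,"dz":15,"spin":0},{"dx":0,"dy":0,"dz":10,"spin":0},{"dx":0,"dy":0,"dz":6,"spin":0}]'
python3 -m pendant '[{"dx":0,"dy":0,"dz":0,"spin":0},{"dx":0,"dy":0,"dz":0,"spin":0},{"dx":0,"dy":0,"dz":0,"spin":0},{"dx":0,"dy":0,"dz":0,"spin":0},{"dx":0,"dy":0,"dz":0,"spin":0}]'
python3 -m pendant '[{"dx":0,"dy":0,"dz":0,"spin":0},{"dx":0,"dy":0,"dz":0,"spin":0},{"dx":0,"dy":0,"dz":0,"spin":0},{"dx":0,"dy":0,"dz":0,"spin":0},{"dx":0,"dy":0,"dz":0,"spin":0}]' 200 40
python3 -m pendant '[{"dx":0,"dy":0,"dz":0,"spin":0},{"dx":0,"dy":0,"dz":0,"spin":0},{"dx":0,"dy":0,"dz":0,"spin":0},{"dx":0,"dy":0,"dz":0,"spin":0},{"dx":0,"dy":0,"dz":0,"spin":0}]'
```

```text
time_s: 15.07
tcp_pos: [651.7, -107.8, 228.2]
ee_rot: [180.0, -0.1, 172.2]
contact_force: [0.2, 0.4, 0.9]
finger_gap: 85.6
time_s: 15.48
tcp_pos: [653.7, -108.1, 230.1]
ee_rot: [-180.0, 0.1, 172.2]
contact_force: [0.7, -0.0, 0.4]
finger_gap: 85.3
time_s: 15.9
tcp_pos: [653.4, -106.3, 229.6]
ee_rot: [179.8, 0.0, 172.3]
contact_force: [0.4, 4.7, 2.5]
finger_gap: 39.0
time_s: 16.32
tcp_pos: [653.4, -106.3, 229.6]
ee_rot: [179.8, 0.0, 172.3]
contact_force: [-1.4, 5.4, 2.9]
finger_gap: 39.1
```

```bash
python3 -m pendant '[{"dx":0,"dy":1.5,"dz":0,"spin":0},{"dx":8.8,"dy":0,"dz":-1.2,"spin":0},{"dx":8.8,"dy":0,"dz":-1.1,"spin":0},{"dx":8.8,"dy":0,"dz":-0.6,"spin":0},{"dx":8.9,"dy":0,"dz":-0.2,"spin":0}]'
python3 -m pendant '[{"dx":8.9,"dy":0,"dz":0.2,"spin":0},{"dx":8.8,"dy":0,"dz":0.6,"spin":0},{"dx":8.8,"dy":0,"dz":1.0,"spin":0},{"dx":8.8,"dy":0,"dz":1.3,"spin":0},{"dx":0,"dy":0,"dz":0,"spin":0}]'
python3 -m pendant '[{"dx":0,"dy":0,"dz":0,"spin":0},{"dx":0,"dy":0,"dz":0,"spin":0},{"dx":0,"dy":0,"dz":0,"spin":0},{"dx":0,"dy":0,"dz":0,"spin":0},{"dx":0,"dy":0,"dz":0,"spin":0}]'
```

```text
time_s: 16.73
tcp_pos: [619.9, -101.8, 232.7]
ee_rot: [-180.0, 0.2, 172.3]
contact_force: [2.5, 2.2, -0.4]
finger_gap: 39.5
time_s: 17.15
tcp_pos: [582.8, -96.8, 229.6]
ee_rot: [180.0, 0.1, 172.3]
contact_force: [0.1, 2.7, 2.3]
finger_gap: 38.9
time_s: 17.57
tcp_pos: [584.1, -97.0, 229.8]
ee_rot: [180.0, 0.1, 172.3]
contact_force: [-1.3, 2.8, 6.3]
finger_gap: 39.3
```

```bash
python3 -m pendant '[{"dx":8.6,"dy":0,"dz":1.7,"spin":0},{"dx":8.6,"dy":0,"dz":2.1,"spin":0},{"dx":8.5,"dy":0,"dz":2.4,"spin":0},{"dx":8.4,"dy":0,"dz":2.9,"spin":0},{"dx":8.2,"dy":0,"dz":3.3,"spin":0}]'
python3 -m pendant '[{"dx":8.2,"dy":0,"dz":3.5,"spin":0},{"dx":7.9,"dy":0,"dz":3.9,"spin":0},{"dx":7.8,"dy":0,"dz":4.3,"spin":0},{"dx":7.5,"dy":0,"dz":4.6,"spin":0},{"dx":7.4,"dy":0,"dz":4.9,"spin":0}]'
python3 -m pendant '[{"dx":7.2,"dy":0,"dz":5.2,"spin":0},{"dx":6.9,"dy":0,"dz":5.6,"spin":0},{"dx":6.6,"dy":0,"dz":5.9,"spin":0},{"dx":6.4,"dy":0,"dz":6.1,"spin":0},{"dx":0,"dy":0,"dz":0,"spin":0}]'
python3 -m pendant '[{"dx":0,"dy":0,"dz":0,"spin":0},{"dx":0,"dy":0,"dz":0,"spin":0},{"dx":0,"dy":0,"dz":0,"spin":0},{"dx":0,"dy":0,"dz":0,"spin":0},{"dx":0,"dy":0,"dz":0,"spin":0}]'
```

```text
time_s: 17.98
tcp_pos: [542.3, -91.3, 217.5]
ee_rot: [180.0, 0.1, 172.3]
contact_force: [-0.3, 2.5, 5.6]
finger_gap: 39.3
time_s: 18.4
tcp_pos: [502.9, -85.9, 195.7]
ee_rot: [180.0, -0.0, 172.2]
contact_force: [-1.3, 4.2, 3.4]
finger_gap: 39.4
time_s: 18.82
tcp_pos: [474.3, -82.0, 171.3]
ee_rot: [180.0, -0.2, 172.2]
contact_force: [-1.7, 3.4, 2.8]
finger_gap: 39.7
time_s: 19.23
tcp_pos: [475.6, -82.2, 172.6]
ee_rot: [180.0, -0.1, 172.2]
contact_force: [-3.3, 3.7, 1.8]
finger_gap: 39.1
```

```bash
python3 -m pendant '[{"dx":6.1,"dy":0,"dz":6.4,"spin":0},{"dx":5.9,"dy":0,"dz":6.6,"spin":0},{"dx":5.6,"dy":0,"dz":6.9,"spin":0},{"dx":5.2,"dy":0,"dz":7.2,"spin":0},{"dx":4.9,"dy":0,"dz":7.4,"spin":0}]'
python3 -m pendant '[{"dx":4.6,"dy":0,"dz":7.5,"spin":0},{"dx":0,"dy":0,"dz":0,"spin":0},{"dx":0,"dy":0,"dz":0,"spin":0},{"dx":0,"dy":0,"dz":0,"spin":0},{"dx":0,"dy":0,"dz":0,"spin":0}]'
python3 -m pendant '[{"dx":0,"dy":0,"dz":0,"spin":0},{"dx":0,"dy":0,"dz":0,"spin":0},{"dx":0,"dy":0,"dz":0,"spin":0},{"dx":0,"dy":0,"dz":0,"spin":0},{"dx":0,"dy":0,"dz":0,"spin":0}]'
python3 - <<'E'
from h import *
p,d,c=grab("side");save('s2',p[120:300,150:400],3);P=cloud(d,c)
a=np.radians(-7.7);R=np.array([[np.cos(a),np.sin(a)],[-np.sin(a),np.cos(a)]])
def scr(P,d,tag):
    L=(P[...,:2]-[533.6,-91.9])@R.T
    m=(d>0)&(abs(L[...,1])<54)&(abs(L[...,1])>25)&(L[...,0]>-60)&(L[...,0]<60)&(P[...,2]>48)&(P[...,2]<150)
    if m.sum()>20:
        k=np.polyfit(L[m][:,0],P[m][:,2],1);res=P[m][:,2]-np.polyval(k,L[m][:,0]);print(tag,m.sum(),'slope deg',-np.degrees(np.arctan(k[0])),'rms',res.std(),'z at hinge x',np.polyval(k,85))
    m=(d>0)&(abs(L[...,1])<60)&(abs(L[...,0])<66)&(P[...,2]>36)&(P[...,2]<47);print('carrier z',m.sum(),np.median(P[m][:,2]) if m.sum() else '')
scr(P,d,'side')
p,d,c=grab("scene");scr(cloud(d,c),d,'scene')
s=status.observe();g=np.array(s['tcp_pos']);L=R@(g[:2]-[533.6,-91.9]);print(g,L,'angle from tcp',np.degrees(np.arctan2(g[2]+19-50,85-L[0])),np.degrees(np.arccos((85-L[0])/203)))
E
```

```text
time_s: 19.65
tcp_pos: [448.6, -78.6, 138.2]
ee_rot: [180.0, 0.0, 172.2]
contact_force: [-1.7, 4.3, 2.4]
finger_gap: 39.6
time_s: 20.07
tcp_pos: [444.0, -77.9, 130.8]
ee_rot: [180.0, -0.0, 172.2]
contact_force: [-3.2, 4.2, -0.3]
finger_gap: 39.7
time_s: 20.48
tcp_pos: [444.0, -77.9, 130.8]
ee_rot: [180.0, -0.0, 172.2]
contact_force: [-2.3, 4.2, -0.5]
finger_gap: 39.3
side 468 slope deg 31.787267020779545 rms 5.7031210551166245 z at hinge x 48.37173079123063
carrier z 570 41.376941863058676
scene 405 slope deg 32.03530832453356 rms 5.715521150542904 z at hinge x 49.15074144519587
carrier z 454 42.45399704778157
[444.01423099 -77.94662059 130.78729703] [-90.6475521    1.82430912] angle from tcp 29.601380974985275 30.08772118258671
```

View pics/s2.png

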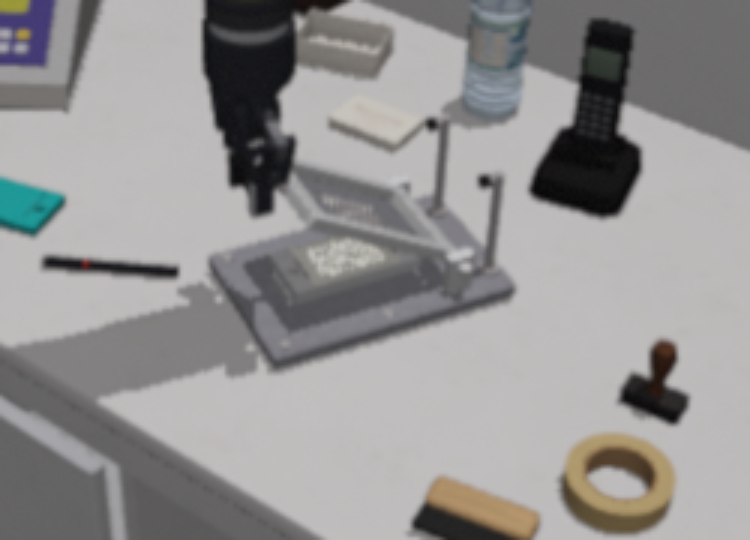

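The fingers hold the grip at about (265,165). The screen stands open over the seated carrier at (340,260), and the bystanders are in place. TCP geometry gives 29.6–30.1° and depth fits give about 32°, all within 25–35°.

```bash
python3 -c "
from h import *
s=status.observe();print(s['time_s'],np.round(s['joint_velocities'],2),s['finger_gap']);print(order.finish_job())"
```

```text
20.5833 [-0.07  0.09 -0.16  0.03  0.01 -0.02] 39.48438484052682
the job is handed in; nothing more can be done
None
```

I seated the card carrier on both press pins and let go of it. I then swung the screen forward and handed the job in at 20.6 s, with the gripper still pinching the screen's grip (gap 39 mm, 40 N).

- **Carrier:** after release it lay level with its top at 42.5 mm, where 42 mm is expected. Its measured centre was about 1.2 mm from the measured bed centre, its angle was within 0.1°, and both pins were visible in the holes. In the last views its top still read about 41–42 mm.
- **Screen angle:** the tool position gives about 30°, while rough fits to the depth images (5.7 mm scatter) give about 32°. They differ by 2°, but both are inside 25–35°.
- **At rest:** the arm was nearly still (joint speeds below 0.2°/s), with only a few newtons on the wrist.
- **Bystanders:** those in the last side view looked undisturbed. I did not measure them, and not all of them were in that view.

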